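# Line up the washed claw shells by size on the rest strip

## Task

Line up the four stainless claw shells in order of size on the four black pads of the strip, one to a pad, the smallest on the pad next to the red stud and rising to the largest at the grey stud's end. Each shell must stand upright, mouth down as it is now, centred on its pad, and be let go; do not tip any shell over, and leave the white claw top where it lies.

Things in the scene. Friction and masses are not known exactly. Their poses are not given: they have to be found in the camera images.
- shell_s: the smallest of four polished stainless claw shells, standing mouth down: a round dome 50 mm across its rim and 30 mm high, topped on its axis by an upright outlet spigot 20 mm in diameter and 34 mm long with a dark end face (64 mm over all). Origin on its axis at the underside of the rim; z up through the spigot. Loose, 0.12 kg give or take a third; take it by the spigot
- shell_m: the second smallest of four polished stainless claw shells, standing mouth down: a round dome 60 mm across its rim and 37 mm high, topped on its axis by an upright outlet spigot 20 mm in diameter and 34 mm long with a dark end face (71 mm over all). Origin on its axis at the underside of the rim; z up through the spigot. Loose, 0.16 kg give or take a third; take it by the spigot
- shell_l: the second largest of four polished stainless claw shells, standing mouth down: a round dome 70 mm across its rim and 44 mm high, topped on its axis by an upright outlet spigot 20 mm in diameter and 34 mm long with a dark end face (78 mm over all). Origin on its axis at the underside of the rim; z up through the spigot. Loose, 0.21 kg give or take a third; take it by the spigot
- shell_xl: the largest of four polished stainless claw shells, standing mouth down: a round dome 80 mm across its rim and 51 mm high, topped on its axis by an upright outlet spigot 20 mm in diameter and 34 mm long with a dark end face (85 mm over all). Origin on its axis at the underside of the rim; z up through the spigot. Loose, 0.26 kg give or take a third; take it by the spigot
- pad1: an outer one of four identical round black rubber pads, 88 mm across and 2 mm thick with a white centre dot, in a straight row 100 mm apart on a fixed bare-metal strip (90 x 480 x 6 mm, lying on the bench); pad1 to pad4 in this order along the row, but the row is shifted and turned from start to start and the red stud may be at either end. Fixed. Origin at the centre of the pad's underside, so its top is 2 mm above the origin and 8 mm above the bench
- pad2: an inner one of four identical round black rubber pads, 88 mm across and 2 mm thick with a white centre dot, in a straight row 100 mm apart on a fixed bare-metal strip (90 x 480 x 6 mm, lying on the bench); pad1 to pad4 in this order along the row, but the row is shifted and turned from start to start and the red stud may be at either end. Fixed. Origin at the centre of the pad's underside, so its top is 2 mm above the origin and 8 mm above the bench
- pad3: an inner one of four identical round black rubber pads, 88 mm across and 2 mm thick with a white centre dot, in a straight row 100 mm apart on a fixed bare-metal strip (90 x 480 x 6 mm, lying on the bench); pad1 to pad4 in this order along the row, but the row is shifted and turned from start to start and the red stud may be at either end. Fixed. Origin at the centre of the pad's underside, so its top is 2 mm above the origin and 8 mm above the bench
- pad4: an outer one of four identical round black rubber pads, 88 mm across and 2 mm thick with a white centre dot, in a straight row 100 mm apart on a fixed bare-metal strip (90 x 480 x 6 mm, lying on the bench); pad1 to pad4 in this order along the row, but the row is shifted and turned from start to start and the red stud may be at either end. Fixed. Origin at the centre of the pad's underside, so its top is 2 mm above the origin and 8 mm above the bench
- red_stud: the red end stud, fixed on the strip just beyond one end of the row, 69 mm from the nearest pad's centre: an upright cylinder 26 mm in diameter and 25 mm tall, origin at the centre of its underside. A like stud in grey stands at the other end
- claw_top: a white nylon claw top, loose, to be left alone: a round disc about 84 mm across with a central knob and four slanting nipples, about 44 mm tall over all and 112 mm across the nipples; origin at the centre of its underside
Not all that is in view belongs to the job. What is shaped like the shell_xl but blue or brown is not meant.

How it is judged (in metres and radians):
At the end, for the whole second after the job is handed in: Counting from the red stud: smallest, second smallest, second largest and largest shell each stand flat on their own pad, axis within 14 mm of the pad's centre, upright within 0.08 rad, and at rest (angle between each of shell_s, shell_m, shell_l, shell_xl's own z axis and vertical below 0.08 rad and linear speed of each of shell_s, shell_m, shell_l, shell_xl below 0.02 m/s and ((horizontal distance between red_stud and pad1 below 0.12 m and horizontal distance between shell_s and pad1 below 0.014 m and z of shell_s in the frame of pad1 below 0.005 m and horizontal distance between shell_m and pad2 below 0.014 m and z of shell_m in the frame of pad2 below 0.005 m and horizontal distance between shell_l and pad3 below 0.014 m and z of shell_l in the frame of pad3 below 0.005 m and horizontal distance between shell_xl and pad4 below 0.014 m and z of shell_xl in the frame of pad4 below 0.005 m) or (horizontal distance between red_stud and pad4 below 0.12 m and horizontal distance between shell_s and pad4 below 0.014 m and z of shell_s in the frame of pad4 below 0.005 m and horizontal distance between shell_m and pad3 below 0.014 m and z of shell_m in the frame of pad3 below 0.005 m and horizontal distance between shell_l and pad2 below 0.014 m and z of shell_l in the frame of pad2 below 0.005 m and horizontal distance between shell_xl and pad1 below 0.014 m and z of shell_xl in the frame of pad1 below 0.005 m))); the robot touches nothing.
It fails at once if the white claw top was pushed or moved by more than 15 mm (distance of claw_top from where it was at the start of the episode above 0.015 m).
It fails at once if a shell was tipped over (angle between any of shell_s, shell_m, shell_l, shell_xl's own z axis and vertical above 0.7 rad).
It also fails if it takes over 106 s, if anything falls off the work surface, if the arm or the gripper's body presses on something with over 40 N, if the wrist force passes 120 N, or if a joint passes its speed limit or range.

## Robot

A 6-joint arm with a two-finger parallel gripper is mounted at the origin on the work surface. World frame = base frame: x ahead of the robot, y to its left, z up, the work surface at z = 0. Lengths are in m, angles in degrees, forces in N, time in s.
With the tool pointing down it reaches from about 0.375 to 0.9 m from the base axis. Payload 3.1 kg.
Tool frame: the origin (TCP) lies on the centre line of the jaws, within the pads' length; the fingertips stand 25 mm ahead of it and the grasp point (between the pads) lies 6 mm ahead of it; z points along the fingers, y is the line along which they close (so a half turn about z gives the same grasp; the last joint's range is limited). The gripper opens to 87 mm and grips with 3 to 60 N. Pads are 19 mm wide; open, the fingers measure 117 mm over their backs; the gripper's body (75 mm by 190 mm) begins 51 mm behind the grasp point.
Start: joints at [-73.425, 30.224, 82.088, -0, 67.689, -10.227], TCP at [0.282, -0.558, 0.248] pointing down, gripper open.
Joint ranges: [-176.69, 176.69], [-43.24, 126.21], [12.49, 139.97], [-82, 262], [0, 151.66], [-163.58, 163.58]. Speed limits (degrees/s): [159.86, 159.86, 180, 180, 180, 180].

## Interface

Orientations are given as a 3x3 rotation matrix whose columns are the frame's x, y, z axes.
In Python, from rig import bot, cams, models gives the robot as it stands. The module is installed in compiled form; this text tells all that it offers.
- The arm moves only by the shell command python3 -m handwheel 'ROWS' [OPENING]. ROWS is JSON, a list of rows, each a list of 6 numbers: the shift along the world's x, y, z each as a share of 1 m, from -1 to 1, then the turn, a rotation vector about the world's x, y, z each as a share of 2 rad, from -1 to 1. In form: [[dx, dy, dz, wx, wy, wz], ...]. A call has exactly 8 rows; each row is the pose to reach, as a shift and turn from the pose commanded when the call began; what a row does not reach only later rows make up. A row lasts 1/12 s, in which the tool goes at most 41.7 mm and 7.16 degrees, less where a joint would pass 70% of its speed; a pose out of reach is approached as far as the arm can. A call with a number of a shift or a turn outside -1 to 1 is refused whole. A call with a gripper value outside its range is refused whole. OPENING is the opening, from -1 (shut) to 1 (fully open), so that 0 is half open, set as the call begins (- or left out, the last holds). The fingers move at their own pace and stop on an object; the grip force is fixed at half the most. Time passes only in rows, so rows that repeat a pose let the fingers close, or fill a call up. It gives the time, the measured TCP pose, the force, the opening and the grip force at its end, in the units of the state.
- bot.read_state(): the state, without advancing time (a new reading comes with each control period).
- cams.capture(name): name is "scene" or "top" or "wrist"; returns (picture, depth): 480x640x3 uint8, blue, green, red; 480x640 float32, m along the optical axis (not along the pixel's ray), 0 where there is no reading.
- cams.calibration(name): a dict with "mtx" (3x3 intrinsics, pixels), "R" (3x3) and "t" (3): a world point X has camera coordinates R X + t; the wrist camera has in their place "tool_from_camera" (4x4, takes a point from camera to tool coordinates, whose origin is the TCP and whose axes are the flange's). Camera axes: x right, y down, z forward; pixel columns grow to the right and rows downward; lengths in m; the calibration is good to about 2 mm. A picture is of the moment at which its call begins: read the wrist's pose just before it. calibration takes no time and is no camera call.
- bot.hand_in(): hands the job in; it is judged then, once.
Trained networks look in the newest picture that a camera, given by its name, has taken for a name from the list of things; names that differ only in an ending like _2 or _b are one class to them, and where a whole thing is asked for, a point or a joint stands for the part that bears it (a point fixed in the world has none). Each returns a list of dicts, best first, with "conf" (0 to 1); they miss things now and then, are a little off and sometimes report something else, mostly with a low value. They report only what shows in the picture. A call takes as long as a camera call. They do not tell look-alikes from the thing itself.
- models.spot_in(query, camera): "position" ([column, row] in pixels, amid what is visible of it).
- models.tip_of(query, camera): "position" ([column, row] in pixels: a listed point, or the origin of a listed thing).
The state is a dict: "time_s": time; "joint_positions": joint angles; "qvel": joint speeds; "tau": joint torques, N m; "position": TCP position; "tcp_rot": TCP orientation; "force": force on the tool from outside, world axes, zero at the start; "moment": the same for the moment, N m; "opening": opening from 0.0 (shut) to 1.0 (fully open); "grasp_force": force on a finger pad.
Only numpy, scipy, OpenCV 4.12 (cv2) and the standard library are available. Lean on these libraries where they do the work, as an engineer would, in place of code of your own. Each camera call takes 0.05 s, during which the arm holds its last target. There are 200 camera calls.

## Working session

There is one attempt and no reset: what is moved stays moved. The work goes in short steps, Python scripts to look and compute and a shell command to move; the robot and the scene stay as the last step left them, time stands still between calls to the robot, and variables do not carry over. Pictures are saved under pics/ and viewed, at most 14 in all, crops included, and the job is handed in when it is done.

```bash
mkdir -p pics
python3 - <<'E'
from rig import bot,cams,models
import cv2,numpy as np
s=bot.read_state();print(s['time_s'],s['position'],s['tcp_rot'],s['opening'])
for c in ('scene','top'):
    im,d=cams.capture(c);cv2.imwrite(f'pics/{c}0.png',im);np.save(f'pics/{c}0.npy',d)
    k=cams.calibration(c);print(c,np.round(k['mtx'],1).tolist(),np.round(k['R'],3).tolist(),np.round(k['t'],3).tolist())
    for q in ('shell_s','shell_m','shell_l','shell_xl','pad1','pad2','red_stud','claw_top'):
        print(q,[(np.round(r['position']).tolist(),round(r['conf'],2)) for r in models.spot_in(q,c)[:6]])
E
```

```text
0.0 [ 0.28166013 -0.55717252  0.24653931] [[ 8.92577413e-01  4.50893739e-01 -6.31109222e-04]
 [ 4.50894004e-01 -8.92574948e-01  2.13538492e-03]
 [ 3.99519409e-04 -2.19055971e-03 -9.99997521e-01]] 1.0015769560842886
scene [[506.8, 0.0, 319.6], [0.0, 506.8, 235.3], [0.0, 0.0, 1.0]] [[0.325, 0.946, -0.001], [0.528, -0.182, -0.83], [-0.785, 0.269, -0.558]] [-0.184, -0.232, 1.373]
shell_s [([341.0, 222.0], 0.82), ([403.0, 210.0], 0.74), ([254.0, 246.0], 0.55)]
shell_m [([341.0, 222.0], 0.82), ([403.0, 210.0], 0.74), ([254.0, 246.0], 0.55)]
shell_l [([341.0, 222.0], 0.82), ([403.0, 210.0], 0.74), ([254.0, 246.0], 0.55)]
shell_xl [([110.0, 256.0], 0.97), ([226.0, 218.0], 0.72), ([500.0, 227.0], 0.72), ([182.0, 250.0], 0.62), ([143.0, 228.0], 0.59)]
pad1 [([324.0, 303.0], 0.95), ([267.0, 320.0], 0.87), ([372.0, 285.0], 0.8), ([420.0, 265.0], 0.73)]
pad2 [([324.0, 303.0], 0.95), ([267.0, 320.0], 0.87), ([372.0, 285.0], 0.8), ([420.0, 265.0], 0.73)]
red_stud [([225.0, 328.0], 0.91)]
claw_top [([499.0, 225.0], 0.95)]
top [[517.4, 0.0, 314.8], [0.0, 517.4, 252.9], [0.0, 0.0, 1.0]] [[0.023, -1.0, -0.015], [-0.988, -0.021, -0.156], [0.156, 0.019, -0.988]] [0.034, 0.508, 1.071]
shell_s [([230.0, 281.0], 0.97), ([296.0, 279.0], 0.81), ([380.0, 269.0], 0.72), ([392.0, 187.0], 0.23)]
shell_m [([230.0, 281.0], 0.97), ([296.0, 279.0], 0.81), ([380.0, 269.0], 0.72), ([392.0, 187.0], 0.23)]
shell_l [([230.0, 281.0], 0.97), ([296.0, 279.0], 0.81), ([380.0, 269.0], 0.72), ([392.0, 187.0], 0.23)]
shell_xl [([472.0, 340.0], 0.84), ([442.0, 283.0], 0.64), ([393.0, 327.0], 0.62), ([498.0, 293.0], 0.56)]
pad1 [([300.0, 198.0], 0.77), ([392.0, 187.0], 0.73), ([258.0, 200.0], 0.69), ([346.0, 191.0], 0.6)]
pad2 [([300.0, 198.0], 0.77), ([392.0, 187.0], 0.73), ([258.0, 200.0], 0.69), ([346.0, 191.0], 0.6)]
red_stud [([422.0, 182.0], 0.51), ([441.0, 278.0], 0.24)]
claw_top [([162.0, 229.0], 0.7)]
```

View pics/scene0.png

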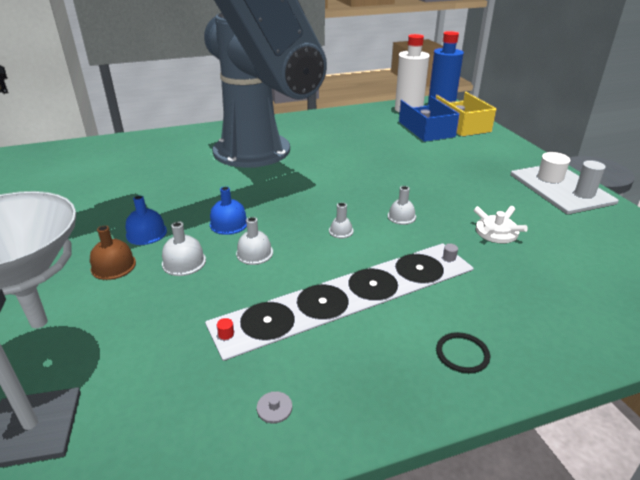

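View pics/top0.png

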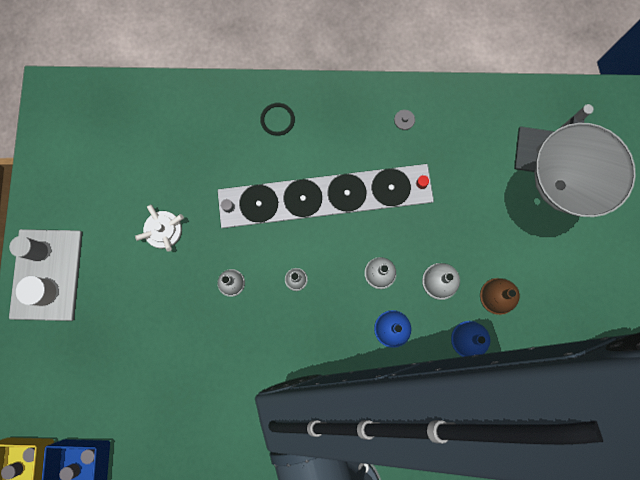

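Scene: shells xl (182,250), l (254,246), s (341,222), m (403,210). Look-alikes are brown (110,256) and blue (143,220), (228,212). The strip has the red stud at (225,328) and grey at (450,253). In the top view the shells are at (441,281), (380,271), (296,279) and (230,282), the pads run from (391,187) at red to (258,203), and the claw top is at (162,229).

```bash
cat > h.py <<'E'
import cv2,numpy as np
from rig import bot,cams,models
def P(c):
    k=cams.calibration(c);return k['mtx']@np.c_[k['R'],k['t']]
def blob(im,u,v,r,mode):
    g=cv2.cvtColor(im,cv2.COLOR_BGR2GRAY).astype(int)
    x0,y0=int(u-r),int(v-r);w=g[y0:y0+2*r+1,x0:x0+2*r+1]
    m=((w<75) if mode=='dark' else (w>150)).astype(np.uint8)
    n,l,st,ce=cv2.connectedComponentsWithStats(m)
    if n<2:return None
    i=1+np.argmin(np.hypot(*(ce[1:]-r).T)+ (st[1:,4]<3)*99);return ce[i]+[x0,y0],int(st[i,4])
def tri(a,b):
    X=cv2.triangulatePoints(P('scene'),P('top'),np.float64(a).reshape(2,1),np.float64(b).reshape(2,1));X=(X[:3]/X[3]).ravel()
    e=[np.linalg.norm((lambda p:p[:2]/p[2])(P(c)@np.r_[X,1])-q) for c,q in(('scene',a),('top',b))]
    return X,np.round(e,1)
E
python3 - <<'E'
from h import *
S=cv2.imread('pics/scene0.png');T=cv2.imread('pics/top0.png')
L=dict(s=((342,206),(295,277),'dark'),m=((404,189),(233,281),'dark'),l=((252,221),(383,269),'dark'),xl=((178,227),(446,279),'dark'),
 p1=((267,320),(391,187),'w'),p2=((323,301),(347,193),'w'),p3=((373,284),(303,198),'w'),p4=((420,267),(258,203),'w'))
for k,(a,b,m) in L.items():
    A=blob(S,*a,8,m);B=blob(T,*b,8,m);print(k,A,B)
    if A and B: print('   ',*tri(A[0],B[0]))
R=[]
for im,box in((S,(165,210,265,60)),(T,(215,255,275,45))):
    x,y,w,h=box;R.append(cv2.resize(im[y:y+h,x:x+w],None,fx=2.8,fy=2.8,interpolation=cv2.INTER_CUBIC))
W=max(r.shape[1] for r in R);cv2.imwrite('pics/crop.png',np.vstack([cv2.copyMakeBorder(r,0,0,0,W-r.shape[1],0) for r in R]))
E
```

```text
s (array([341.   , 204.375]), 8) (array([294.42424242, 275.93939394]), 33)
    [0.45318801 0.08518628 0.06419706] [0.5 0.4]
m (array([404.28571429, 187.57142857]), 7) (array([230.06666667, 281.66666667]), 15)
    [0.44017615 0.22370364 0.0698598 ] [2.6 2.5]
l (array([251.38461538, 218.92307692]), 13) (array([384.1875, 268.3125]), 32)
    [ 0.47155073 -0.09939593  0.07866178] [0.1 0.1]
xl (array([176.4, 224. ]), 15) (array([443.91304348, 279.17391304]), 23)
    [ 0.45095166 -0.22639219  0.08108494] [3.3 2.9]
p1 (array([266.95652174, 319.06521739]), 46) (array([391.        , 186.70833333]), 24)
    [ 0.66577088 -0.1225263   0.00900493] [0.3 0.2]
p2 (array([322.46153846, 300.23076923]), 39) (array([346.82608696, 192.        ]), 23)
    [ 0.65165094 -0.0233998   0.00889357] [0.2 0.1]
p3 (array([372.66666667, 282.75      ]), 36) (array([302.5, 197.5]), 24)
    [0.63683249 0.07551809 0.00891775] [0.4 0.3]
p4 (array([419.17241379, 266.89655172]), 29) (array([258., 203.]), 21)
    [0.62218287 0.17503432 0.00849255] [0.5 0.4]
```

View pics/crop.png

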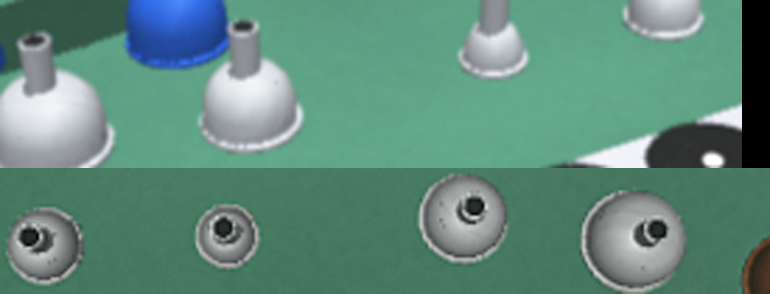

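The crop shows the chosen shells in bare steel, with top-view spigot ends at m (225.7,279.6), s (294.6,276.4), l (384.3,268.6) and xl (449.6,277.1). I'll re-triangulate m and xl.

Run:
```python
from h import *
for k,a,b in(('m',(404.3,187.6),(225.7,279.6)),('xl',(177,224),(449.6,277.1)),('s',(341.5,204.4),(294.6,276.4))): print(k,*tri(a,b))
k=cams.calibration('wrist');print(np.round(k['tool_from_camera'],3).tolist(),k['mtx'].tolist())
```

```text
m [0.44211563 0.22827968 0.07071738] [0.1 0.1]
xl [ 0.45554807 -0.23112705  0.08538357] [0.1 0.1]
s [0.45256119 0.08559612 0.0636366 ] [0. 0.]
[[-0.001, -0.965, -0.261, 0.071], [1.0, -0.001, -0.0, 0.001], [0.0, -0.261, 0.965, -0.138], [0.0, 0.0, 0.0, 1.0]] [[432.7216046105675, 0.0, 327.33435445542864], [0.0, 432.7216046105675, 239.2316171067602], [0.0, 0.0, 1.0]]
```

Heights match the text (85, 71, 64, 78 mm). First I move above shell_xl.

```bash
python3 -m handwheel '[[0.173,0.327,0,0,0,0],[0.173,0.327,0,0,0,0],[0.173,0.327,0,0,0,0],[0.173,0.327,0,0,0,0],[0.173,0.327,0,0,0,0],[0.173,0.327,0,0,0,0],[0.173,0.327,0,0,0,0],[0.173,0.327,0,0,0,0]]' 1; python3 -m handwheel '[[0.02,0.035,0,0,0,0],[0.02,0.035,0,0,0,0],[0.02,0.035,0,0,0,0],[0.02,0.035,0,0,0,0],[0.02,0.035,0,0,0,0],[0.02,0.035,0,0,0,0],[0.02,0.035,0,0,0,0],[0.02,0.035,0,0,0,0]]'
```

```text
time_s: 1.57
position: [0.4384, -0.2614, 0.2478]
tcp_rot: [[0.893, 0.45, 0.001], [0.45, -0.893, -0.0], [0.0, 0.001, -1.0]]
force: [0.9, 0.0, 0.1]
opening: 0.998
grasp_force: 0.0
time_s: 2.23
position: [0.4573, -0.2293, 0.2475]
tcp_rot: [[0.894, 0.449, -0.0], [0.449, -0.894, 0.0], [-0.0, -0.0, -1.0]]
force: [0.2, -0.1, 0.0]
opening: 0.997
grasp_force: 0.0
```

```bash
cat >> h.py <<'E'
def wrist(X,name):
    s=bot.read_state();im,d=cams.capture('wrist');k=cams.calibration('wrist')
    T=np.eye(4);T[:3,:3]=s['tcp_rot'];T[:3,3]=s['position'];M=np.linalg.inv(T@k['tool_from_camera'])
    p=k['mtx']@(M@np.r_[X,1])[:3];p=p[:2]/p[2]
    cv2.drawMarker(im,tuple(int(round(v)) for v in p),(0,0,255),cv2.MARKER_CROSS,12,1)
    cv2.imwrite(f'pics/{name}.png',im);print(s['position'],p)
E
python3 -c "
from h import *
wrist([0.4555,-0.231,0.0854],'w_xl')"
```

```text
[ 0.45726987 -0.22926725  0.24746217] [327.37484704 229.51931115]
```

View pics/w_xl.png

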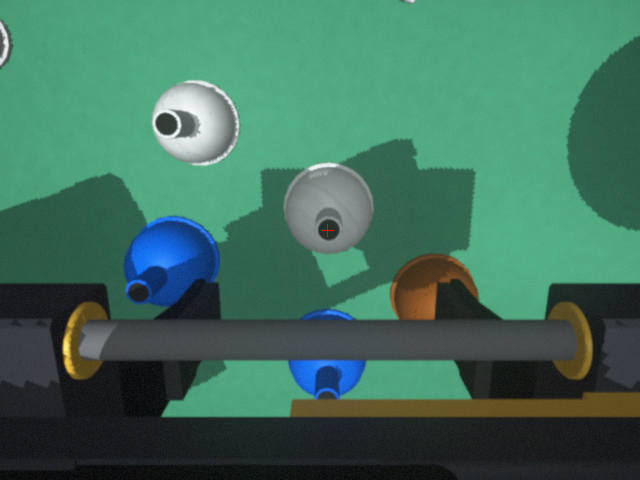

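The wrist view confirms the xl spigot end at (327,230), right on the prediction. I descend and grip.

```bash
python3 -m handwheel '[[-0.002,-0.002,-0.04,0,0,0],[-0.002,-0.002,-0.08,0,0,0],[-0.002,-0.002,-0.11,0,0,0],[-0.002,-0.002,-0.14,0,0,0],[-0.002,-0.002,-0.155,0,0,0],[-0.002,-0.002,-0.167,0,0,0],[-0.002,-0.002,-0.167,0,0,0],[-0.002,-0.002,-0.167,0,0,0]]'; python3 -m handwheel '[[0,0,0,0,0,0],[0,0,0,0,0,0],[0,0,0,0,0,0],[0,0,0,0,0,0],[0,0,0,0,0,0],[0,0,0,0,0,0],[0,0,0,0,0,0],[0,0,0,0,0,0]]' -1;python3 -m handwheel '[[0,0,0,0,0,0],[0,0,0,0,0,0],[0,0,0.02,0,0,0],[0,0,0.04,0,0,0],[0,0,0.08,0,0,0],[0,0,0.12,0,0,0],[0,0,0.15,0,0,0],[0,0,0.17,0,0,0]]'
```

```text
time_s: 2.95
position: [0.4554, -0.2304, 0.0801]
tcp_rot: [[0.893, 0.45, -0.001], [0.45, -0.893, 0.001], [-0.001, -0.001, -1.0]]
force: [-0.2, 0.0, 0.0]
opening: 0.999
grasp_force: 0.0
time_s: 3.62
position: [0.4558, -0.2302, 0.0806]
tcp_rot: [[0.893, 0.451, 0.0], [0.451, -0.893, -0.0], [0.0, 0.0, -1.0]]
force: [-0.1, 0.3, -0.3]
opening: 0.481
grasp_force: 0.0
time_s: 4.28
position: [0.4563, -0.2305, 0.2534]
tcp_rot: [[0.893, 0.451, 0.003], [0.451, -0.893, -0.002], [0.002, 0.003, -1.0]]
force: [0.9, -0.6, -3.0]
opening: 0.212
grasp_force: 30.0
```

The lift started before the fingers had fully closed, so I check how the shell is held.

Run:
```python
from h import *
im,d=cams.capture('scene')
s=bot.read_state();print(s['position'])
p=P('scene')@np.r_[s['position'],1];p=p[:2]/p[2];print(p)
u,v=p.astype(int)
q=P('scene')@np.r_[s['position']-[0,0,.025],1];q=q[:2]/q[2];print(q)
c=im[v-70:v+80,max(u-100,0):u+100].copy()
cv2.imwrite('pics/held.png',cv2.resize(c,None,fx=4,fy=4,interpolation=cv2.INTER_CUBIC));print(max(u-100,0),v-70)
```

```text
[ 0.45772622 -0.2315643   0.25621346]
[159.92347742 134.61788836]
[162.64036949 149.09898201]
59 64
```

View pics/held.png

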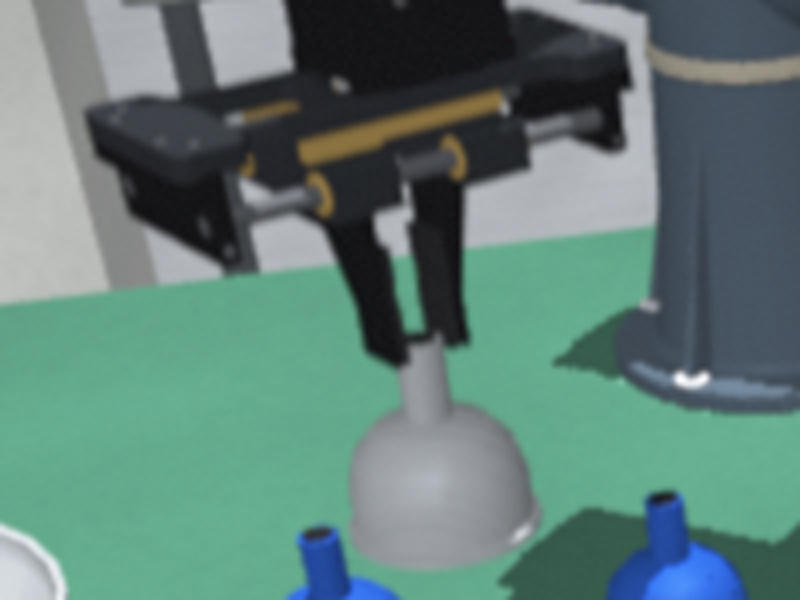

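Only the tip of the spigot is held (end at about (163,149)). I set it back down gently and regrip properly.

```bash
python3 -m handwheel '[[0,0,-0.01,0,0,0],[0,0,-0.03,0,0,0],[0,0,-0.055,0,0,0],[0,0,-0.08,0,0,0],[0,0,-0.1,0,0,0],[0,0,-0.115,0,0,0],[0,0,-0.125,0,0,0],[0,0,-0.13,0,0,0]]'; python3 -m handwheel '[[0,0,-0.001,0,0,0],[0,0,-0.002,0,0,0],[0,0,-0.003,0,0,0],[0,0,-0.004,0,0,0],[0,0,-0.005,0,0,0],[0,0,-0.006,0,0,0],[0,0,-0.007,0,0,0],[0,0,-0.008,0,0,0]]'
```

```text
time_s: 5.0
position: [0.4545, -0.2292, 0.1182]
tcp_rot: [[0.893, 0.451, -0.004], [0.451, -0.893, 0.003], [-0.002, -0.004, -1.0]]
force: [-0.2, 0.4, -2.4]
opening: 0.206
grasp_force: 30.0
time_s: 5.67
position: [0.4558, -0.2302, 0.1127]
tcp_rot: [[0.893, 0.451, 0.0], [0.451, -0.893, -0.0], [0.0, 0.0, -1.0]]
force: [-1.1, 0.0, -3.0]
opening: 0.205
grasp_force: 30.0
```

```bash
python3 -m handwheel '[[0,0,-0.0005,0,0,0],[0,0,-0.001,0,0,0],[0,0,-0.0015,0,0,0],[0,0,-0.002,0,0,0],[0,0,-0.0025,0,0,0],[0,0,-0.003,0,0,0],[0,0,-0.0035,0,0,0],[0,0,-0.004,0,0,0]]'
```

```text
time_s: 6.33
position: [0.4557, -0.2302, 0.1085]
tcp_rot: [[0.893, 0.451, -0.0], [0.451, -0.893, 0.0], [-0.0, -0.0, -1.0]]
force: [0.3, -0.5, -2.8]
opening: 0.209
grasp_force: 30.0
```

```bash
python3 -m handwheel '[[0,0,-0.0005,0,0,0],[0,0,-0.001,0,0,0],[0,0,-0.0015,0,0,0],[0,0,-0.002,0,0,0],[0,0,-0.0025,0,0,0],[0,0,-0.003,0,0,0],[0,0,-0.003,0,0,0],[0,0,-0.003,0,0,0]]'
```

```text
time_s: 7.0
position: [0.4561, -0.2306, 0.1058]
tcp_rot: [[0.893, 0.451, 0.001], [0.451, -0.893, -0.001], [0.0, 0.001, -1.0]]
force: [0.2, -0.8, -0.3]
opening: 0.208
grasp_force: 30.0
```

Touched down (weight off the wrist). Open, lower 26 mm, and close fully this time.

```bash
python3 -m handwheel '[[0,0,0,0,0,0],[0,0,0,0,0,0],[0,0,0,0,0,0],[0,0,0,0,0,0],[0,0,0,0,0,0],[0,0,0,0,0,0],[0,0,0,0,0,0],[0,0,0,0,0,0]]' 0.2; python3 -m handwheel '[[0,0,-0.005,0,0,0],[0,0,-0.01,0,0,0],[0,0,-0.015,0,0,0],[0,0,-0.02,0,0,0],[0,0,-0.025,0,0,0],[0,0,-0.026,0,0,0],[0,0,-0.026,0,0,0],[0,0,-0.026,0,0,0]]'; python3 -m handwheel '[[0,0,0,0,0,0],[0,0,0,0,0,0],[0,0,0,0,0,0],[0,0,0,0,0,0],[0,0,0,0,0,0],[0,0,0,0,0,0],[0,0,0,0,0,0],[0,0,0,0,0,0]]' -1; python3 -m handwheel '[[0,0,0,0,0,0],[0,0,0,0,0,0],[0,0,0,0,0,0],[0,0,0,0,0,0],[0,0,0,0,0,0],[0,0,0,0,0,0],[0,0,0,0,0,0],[0,0,0,0,0,0]]'
```

```text
time_s: 7.67
position: [0.4557, -0.2301, 0.1055]
tcp_rot: [[0.893, 0.451, -0.0], [0.451, -0.893, 0.0], [-0.0, -0.0, -1.0]]
force: [0.1, -1.5, 0.6]
opening: 0.59
grasp_force: 0.0
time_s: 8.33
position: [0.4557, -0.2301, 0.0794]
tcp_rot: [[0.893, 0.451, -0.0], [0.451, -0.893, 0.0], [-0.0, -0.0, -1.0]]
force: [-0.6, 0.5, -0.7]
opening: 0.597
grasp_force: 0.0
time_s: 9.0
position: [0.4563, -0.2307, 0.0797]
tcp_rot: [[0.893, 0.451, 0.001], [0.451, -0.893, -0.001], [0.001, 0.001, -1.0]]
force: [0.3, -1.4, -0.0]
opening: 0.22
grasp_force: 30.0
time_s: 9.67
position: [0.456, -0.2305, 0.0797]
tcp_rot: [[0.893, 0.451, 0.001], [0.451, -0.893, -0.001], [0.0, 0.001, -1.0]]
force: [1.8, -1.4, 0.7]
opening: 0.221
grasp_force: 30.0
```

```bash
python3 -m handwheel '[[0,0,0.01,0,0,0],[0,0,0.03,0,0,0],[0,0,0.06,0,0,0],[0,0,0.09,0,0,0],[0,0,0.12,0,0,0],[0,0,0.145,0,0,0],[0,0,0.16,0,0,0],[0,0,0.165,0,0,0]]'; python3 -m handwheel '[[0.004,0.01,0,0,0,0],[0.012,0.03,0,0,0,0],[0.024,0.058,0,0,0,0],[0.036,0.088,0,0,0,0],[0.048,0.118,0,0,0,0],[0.06,0.148,0,0,0,0],[0.072,0.178,0,0,0,0],[0.084,0.206,0,0,0,0]]'; python3 -m handwheel '[[0.012,0.03,0,0,0,0],[0.024,0.06,0,0,0,0],[0.036,0.088,0,0,0,0],[0.048,0.118,0,0,0,0],[0.06,0.148,0,0,0,0],[0.07,0.175,0,0,0,0],[0.078,0.192,0,0,0,0],[0.082,0.2,0,0,0,0]]';  python3 -m handwheel '[[0,0,-0.01,0,0,0],[0,0,-0.03,0,0,0],[0,0,-0.055,0,0,0],[0,0,-0.08,0,0,0],[0,0,-0.105,0,0,0],[0,0,-0.125,0,0,0],[0,0,-0.138,0,0,0],[0,0,-0.145,0,0,0]]'
```

```text
time_s: 10.33
position: [0.4554, -0.2295, 0.2469]
tcp_rot: [[0.892, 0.451, 0.001], [0.451, -0.892, -0.001], [0.001, 0.001, -1.0]]
force: [0.5, -0.4, -2.6]
opening: 0.221
grasp_force: 30.0
time_s: 11.0
position: [0.5377, -0.0209, 0.2421]
tcp_rot: [[0.892, 0.451, -0.007], [0.451, -0.892, 0.002], [-0.005, -0.005, -1.0]]
force: [0.3, -0.5, -2.7]
opening: 0.219
grasp_force: 30.0
time_s: 11.67
position: [0.62, 0.1794, 0.2415]
tcp_rot: [[0.891, 0.454, -0.006], [0.454, -0.891, 0.001], [-0.005, -0.003, -1.0]]
force: [0.2, 0.0, -3.0]
opening: 0.221
grasp_force: 30.0
time_s: 12.33
position: [0.619, 0.1744, 0.0962]
tcp_rot: [[0.893, 0.45, -0.007], [0.45, -0.893, -0.001], [-0.007, -0.002, -1.0]]
force: [-0.3, 0.5, -3.3]
opening: 0.219
grasp_force: 30.0
```

```bash
python3 -m handwheel '[[0.001,0,-0.001,0,0,0],[0.001,0,-0.002,0,0,0],[0.001,0,-0.003,0,0,0],[0.001,0,-0.004,0,0,0],[0.001,0,-0.005,0,0,0],[0.001,0,-0.006,0,0,0],[0.001,0,-0.007,0,0,0],[0.001,0,-0.007,0,0,0]]'
```

```text
time_s: 13.0
position: [0.6226, 0.1759, 0.0926]
tcp_rot: [[0.892, 0.451, 0.0], [0.451, -0.892, -0.0], [0.0, 0.0, -1.0]]
force: [0.1, -0.8, -3.4]
opening: 0.226
grasp_force: 30.0
```

```bash
python3 -m handwheel '[[0,0,-0.001,0,0,0],[0,0,-0.0015,0,0,0],[0,0,-0.002,0,0,0],[0,0,-0.0025,0,0,0],[0,0,-0.003,0,0,0],[0,0,-0.0035,0,0,0],[0,0,-0.004,0,0,0],[0,0,-0.004,0,0,0]]'
```

```text
time_s: 13.67
position: [0.6226, 0.1758, 0.0884]
tcp_rot: [[0.893, 0.451, -0.0], [0.451, -0.893, -0.0], [-0.0, -0.0, -1.0]]
force: [0.5, -0.5, -2.1]
opening: 0.221
grasp_force: 30.0
```

```bash
python3 -m handwheel '[[0,0,-0.0005,0,0,0],[0,0,-0.001,0,0,0],[0,0,-0.001,0,0,0],[0,0,-0.001,0,0,0],[0,0,-0.001,0,0,0],[0,0,-0.001,0,0,0],[0,0,-0.001,0,0,0],[0,0,-0.001,0,0,0]]'; python3 -m handwheel '[[0,0,0,0,0,0],[0,0,0,0,0,0],[0,0,0,0,0,0],[0,0,0,0,0,0],[0,0,0,0,0,0],[0,0,0,0,0,0],[0,0,0,0,0,0],[0,0,0,0,0,0]]' 0.2;  python3 -m handwheel '[[0,0,0.02,0,0,0],[0,0,0.05,0,0,0],[0,0,0.08,0,0,0],[0,0,0.11,0,0,0],[0,0,0.14,0,0,0],[0,0,0.162,0,0,0],[-0.02,-0.036,0.162,0,0,0],[-0.04,-0.072,0.162,0,0,0]]'; python3 -m handwheel '[[-0.02,-0.036,0,0,0,0],[-0.04,-0.072,0,0,0,0],[-0.06,-0.108,0,0,0,0],[-0.08,-0.144,0,0,0,0],[-0.1,-0.18,0,0,0,0],[-0.111,-0.203,0,0,0,0],[-0.111,-0.203,0,0,0,0],[-0.111,-0.203,0,0,0,0]]'
```

```text
time_s: 14.33
position: [0.6229, 0.1758, 0.0877]
tcp_rot: [[0.893, 0.451, 0.0], [0.451, -0.893, -0.0], [0.0, 0.0, -1.0]]
force: [-0.1, -0.0, -1.3]
opening: 0.222
grasp_force: 30.0
time_s: 15.0
position: [0.6227, 0.1758, 0.0876]
tcp_rot: [[0.893, 0.451, 0.0], [0.451, -0.893, 0.0], [0.0, -0.0, -1.0]]
force: [-0.2, -0.3, -0.1]
opening: 0.593
grasp_force: 0.0
time_s: 15.67
position: [0.5842, 0.1045, 0.2519]
tcp_rot: [[0.891, 0.454, 0.007], [0.454, -0.891, -0.0], [0.006, 0.003, -1.0]]
force: [-0.2, -1.4, -1.2]
opening: 0.598
grasp_force: 0.0
time_s: 16.33
position: [0.4714, -0.1003, 0.2498]
tcp_rot: [[0.894, 0.448, 0.001], [0.448, -0.894, 0.0], [0.001, 0.0, -1.0]]
force: [0.8, 0.2, 0.1]
opening: 0.6
grasp_force: 0.0
```

```bash
python3 -m handwheel '[[0,0,-0.03,0,0,0],[0,0,-0.065,0,0,0],[0,0,-0.1,0,0,0],[0,0,-0.13,0,0,0],[0,0,-0.155,0,0,0],[0,0,-0.17,0,0,0],[0,0,-0.176,0,0,0],[0,0,-0.176,0,0,0]]'; python3 -m handwheel '[[0,0,0,0,0,0],[0,0,0,0,0,0],[0,0,0,0,0,0],[0,0,0,0,0,0],[0,0,0,0,0,0],[0,0,0,0,0,0],[0,0,0,0,0,0],[0,0,0,0,0,0]]' -1
```

```text
time_s: 17.0
position: [0.4716, -0.0979, 0.0722]
tcp_rot: [[0.892, 0.452, -0.003], [0.452, -0.892, 0.001], [-0.002, -0.002, -1.0]]
force: [-0.2, -0.1, -0.2]
opening: 0.598
grasp_force: 0.0
time_s: 17.67
position: [0.4717, -0.0991, 0.074]
tcp_rot: [[0.893, 0.451, 0.0], [0.451, -0.893, 0.0], [0.0, 0.0, -1.0]]
force: [-0.8, 0.6, 5.0]
opening: 0.221
grasp_force: 30.0
```

```bash
python3 -m handwheel '[[0,0,0.01,0,0,0],[0,0,0.03,0,0,0],[0,0,0.06,0,0,0],[0,0,0.09,0,0,0],[0,0,0.12,0,0,0],[0,0,0.145,0,0,0],[0,0,0.16,0,0,0],[0,0,0.17,0,0,0]]'; python3 -m handwheel '[[0.01,0.011,0,0,0,0],[0.031,0.033,0,0,0,0],[0.055,0.058,0,0,0,0],[0.08,0.085,0,0,0,0],[0.105,0.111,0,0,0,0],[0.13,0.137,0,0,0,0],[0.152,0.161,0,0,0,0],[0.165,0.1745,0,0,0,0]]';  python3 -m handwheel '[[0,0,-0.01,0,0,0],[0,0,-0.03,0,0,0],[0,0,-0.06,0,0,0],[0,0,-0.09,0,0,0],[0,0,-0.12,0,0,0],[0,0,-0.142,0,0,0],[0,0,-0.155,0,0,0],[0,0,-0.159,0,0,0]]';python3 -m handwheel '[[0,0,-0.0005,0,0,0],[0,0,-0.001,0,0,0],[0,0,-0.001,0,0,0],[0,0,-0.001,0,0,0],[0,0,-0.001,0,0,0],[0,0,-0.001,0,0,0],[0,0,-0.001,0,0,0],[0,0,-0.001,0,0,0]]'
```

```text
time_s: 18.33
position: [0.4721, -0.0994, 0.2461]
tcp_rot: [[0.893, 0.451, 0.003], [0.451, -0.893, -0.002], [0.002, 0.003, -1.0]]
force: [-0.5, 0.6, -2.7]
opening: 0.225
grasp_force: 30.0
time_s: 19.0
position: [0.6383, 0.0782, 0.2435]
tcp_rot: [[0.892, 0.453, 0.001], [0.453, -0.892, 0.001], [0.001, -0.001, -1.0]]
force: [-0.3, -1.4, -1.6]
opening: 0.222
grasp_force: 30.0
time_s: 19.67
position: [0.6332, 0.0748, 0.0822]
tcp_rot: [[0.893, 0.451, -0.009], [0.451, -0.893, 0.0], [-0.008, -0.004, -1.0]]
force: [-6.6, 0.1, 12.2]
opening: 0.223
grasp_force: 30.0
time_s: 20.33
position: [0.6368, 0.0753, 0.0838]
tcp_rot: [[0.893, 0.451, 0.0], [0.451, -0.893, -0.0], [0.0, 0.0, -1.0]]
force: [-0.8, 0.0, -2.6]
opening: 0.221
grasp_force: 30.0
```

```bash
python3 -m handwheel '[[0,0,-0.0005,0,0,0],[0,0,-0.001,0,0,0],[0,0,-0.0015,0,0,0],[0,0,-0.0015,0,0,0],[0,0,-0.0015,0,0,0],[0,0,-0.0015,0,0,0],[0,0,-0.0015,0,0,0],[0,0,-0.0015,0,0,0]]'; python3 -m handwheel '[[0,0,0,0,0,0],[0,0,0,0,0,0],[0,0,0,0,0,0],[0,0,0,0,0,0],[0,0,0,0,0,0],[0,0,0,0,0,0],[0,0,0,0,0,0],[0,0,0,0,0,0]]' 0.2;  python3 -m handwheel '[[0,0,0.02,0,0,0],[0,0,0.05,0,0,0],[0,0,0.08,0,0,0],[0,0,0.11,0,0,0],[0,0,0.14,0,0,0],[0,0,0.165,0,0,0],[-0.025,0.02,0.165,0,0,0],[-0.055,0.043,0.165,0,0,0]]'; python3 -m handwheel '[[-0.03,0.023,0,0,0,0],[-0.06,0.046,0,0,0,0],[-0.09,0.07,0,0,0,0],[-0.12,0.093,0,0,0,0],[-0.14,0.11,0,0,0,0],[-0.14,0.11,0,0,0,0],[-0.14,0.11,0,0,0,0],[-0.14,0.11,0,0,0,0]]'
```

```text
time_s: 21.0
position: [0.6367, 0.0753, 0.0821]
tcp_rot: [[0.893, 0.451, -0.0], [0.451, -0.893, 0.0], [-0.0, -0.0, -1.0]]
force: [-1.0, 0.8, -0.2]
opening: 0.219
grasp_force: 30.0
time_s: 21.67
position: [0.6367, 0.0753, 0.0821]
tcp_rot: [[0.893, 0.451, 0.0], [0.451, -0.893, 0.0], [0.0, 0.0, -1.0]]
force: [-0.2, -0.5, 0.5]
opening: 0.589
grasp_force: 0.0
time_s: 22.33
position: [0.5846, 0.1173, 0.2496]
tcp_rot: [[0.894, 0.448, 0.008], [0.448, -0.894, -0.0], [0.007, 0.004, -1.0]]
force: [-0.5, 0.8, -1.0]
opening: 0.598
grasp_force: 0.0
time_s: 23.0
position: [0.4427, 0.2283, 0.2474]
tcp_rot: [[0.892, 0.451, 0.002], [0.451, -0.892, 0.0], [0.002, 0.001, -1.0]]
force: [-0.6, 0.5, -0.2]
opening: 0.599
grasp_force: 0.0
```

```bash
python3 -m handwheel '[[0,0,-0.03,0,0,0],[0,0,-0.065,0,0,0],[0,0,-0.1,0,0,0],[0,0,-0.13,0,0,0],[0,0,-0.155,0,0,0],[0,0,-0.172,0,0,0],[0,0,-0.18,0,0,0],[0,0,-0.18,0,0,0]]'; python3 -m handwheel '[[0,0,0,0,0,0],[0,0,0,0,0,0],[0,0,0,0,0,0],[0,0,0,0,0,0],[0,0,0,0,0,0],[0,0,0,0,0,0],[0,0,0,0,0,0],[0,0,0,0,0,0]]' -1
```

```text
time_s: 23.67
position: [0.4422, 0.2273, 0.0652]
tcp_rot: [[0.893, 0.449, -0.003], [0.449, -0.893, -0.001], [-0.003, -0.001, -1.0]]
force: [0.5, 0.6, -0.3]
opening: 0.6
grasp_force: 0.0
time_s: 24.33
position: [0.4419, 0.2286, 0.0676]
tcp_rot: [[0.893, 0.451, 0.001], [0.451, -0.893, 0.0], [0.001, 0.0, -1.0]]
force: [-0.7, 0.9, 4.4]
opening: 0.22
grasp_force: 30.0
```

```bash
python3 -m handwheel '[[0,0,0.01,0,0,0],[0,0,0.03,0,0,0],[0,0,0.06,0,0,0],[0,0,0.09,0,0,0],[0,0,0.12,0,0,0],[0,0,0.145,0,0,0],[0,0,0.165,0,0,0],[0,0,0.175,0,0,0]]'; python3 -m handwheel '[[0.01,-0.012,0,0,0,0],[0.029,-0.035,0,0,0,0],[0.05,-0.06,0,0,0,0],[0.07,-0.085,0,0,0,0],[0.091,-0.11,0,0,0,0],[0.112,-0.135,0,0,0,0],[0.133,-0.16,0,0,0,0],[0.154,-0.185,0,0,0,0]]';  python3 -m handwheel '[[0.021,-0.025,0,0,0,0],[0.042,-0.05,0,0,0,0],[0.0555,-0.067,0,0,0,0],[0.0555,-0.067,-0.01,0,0,0],[0.0555,-0.067,-0.03,0,0,0],[0.0555,-0.067,-0.06,0,0,0],[0.0555,-0.067,-0.09,0,0,0],[0.0555,-0.067,-0.11,0,0,0]]';python3 -m handwheel '[[0,0,-0.015,0,0,0],[0,0,-0.03,0,0,0],[0,0,-0.04,0,0,0],[0,0,-0.047,0,0,0],[0,0,-0.051,0,0,0],[0,0,-0.053,0,0,0],[0,0,-0.054,0,0,0],[0,0,-0.054,0,0,0]]'
```

```text
time_s: 25.0
position: [0.4424, 0.2285, 0.2452]
tcp_rot: [[0.892, 0.451, 0.004], [0.451, -0.892, 0.001], [0.004, 0.001, -1.0]]
force: [-0.6, 0.3, -2.3]
opening: 0.222
grasp_force: 30.0
time_s: 25.67
position: [0.5958, 0.042, 0.2421]
tcp_rot: [[0.893, 0.451, -0.001], [0.451, -0.893, 0.0], [-0.001, -0.001, -1.0]]
force: [-0.1, 0.7, -1.8]
opening: 0.216
grasp_force: 30.0
time_s: 26.33
position: [0.6486, -0.0229, 0.1292]
tcp_rot: [[0.893, 0.451, -0.006], [0.451, -0.893, 0.001], [-0.004, -0.004, -1.0]]
force: [-0.5, 0.4, -1.2]
opening: 0.219
grasp_force: 30.0
time_s: 27.0
position: [0.6516, -0.0237, 0.0787]
tcp_rot: [[0.893, 0.451, 0.001], [0.451, -0.893, -0.0], [0.001, 0.001, -1.0]]
force: [0.4, 0.4, -1.2]
opening: 0.22
grasp_force: 30.0
```

```bash
python3 -m handwheel '[[0,0,-0.0005,0,0,0],[0,0,-0.001,0,0,0],[0,0,-0.0015,0,0,0],[0,0,-0.002,0,0,0],[0,0,-0.0025,0,0,0],[0,0,-0.003,0,0,0],[0,0,-0.003,0,0,0],[0,0,-0.003,0,0,0]]'; python3 -m handwheel '[[0,0,0,0,0,0],[0,0,0,0,0,0],[0,0,0,0,0,0],[0,0,0,0,0,0],[0,0,0,0,0,0],[0,0,0,0,0,0],[0,0,0,0,0,0],[0,0,0,0,0,0]]' 0.2;  python3 -m handwheel '[[0,0,0.02,0,0,0],[0,0,0.05,0,0,0],[0,0,0.08,0,0,0],[0,0,0.11,0,0,0],[0,0,0.14,0,0,0],[0,0,0.17,0,0,0],[-0.029,0.016,0.17,0,0,0],[-0.059,0.032,0.17,0,0,0]]'; python3 -m handwheel '[[-0.03,0.016,0,0,0,0],[-0.06,0.033,0,0,0,0],[-0.09,0.049,0,0,0,0],[-0.12,0.066,0,0,0,0],[-0.14,0.077,0,0,0,0],[-0.14,0.077,0,0,0,0],[-0.14,0.077,0,0,0,0],[-0.14,0.077,0,0,0,0]]'
```

```text
time_s: 27.67
position: [0.6513, -0.0236, 0.0756]
tcp_rot: [[0.893, 0.451, 0.0], [0.451, -0.893, -0.0], [0.0, 0.0, -1.0]]
force: [-2.5, 1.2, 3.4]
opening: 0.222
grasp_force: 30.0
time_s: 28.33
position: [0.6513, -0.0237, 0.075]
tcp_rot: [[0.893, 0.451, 0.0], [0.451, -0.893, -0.0], [0.0, 0.0, -1.0]]
force: [-0.5, 0.3, 0.6]
opening: 0.595
grasp_force: 0.0
time_s: 29.0
position: [0.5946, 0.0074, 0.2478]
tcp_rot: [[0.893, 0.449, 0.008], [0.45, -0.893, -0.001], [0.007, 0.005, -1.0]]
force: [-1.6, 0.4, -0.2]
opening: 0.601
grasp_force: 0.0
time_s: 29.67
position: [0.4536, 0.0851, 0.2456]
tcp_rot: [[0.893, 0.451, 0.003], [0.451, -0.893, -0.0], [0.002, 0.002, -1.0]]
force: [-0.3, -0.0, -0.4]
opening: 0.602
grasp_force: 0.0
```

s: grasp height 0.060.

```bash
python3 -m handwheel '[[0,0,-0.03,0,0,0],[0,0,-0.065,0,0,0],[0,0,-0.1,0,0,0],[0,0,-0.13,0,0,0],[0,0,-0.155,0,0,0],[0,0,-0.175,0,0,0],[0,0,-0.184,0,0,0],[0,0,-0.184,0,0,0]]'; python3 -m handwheel '[[0,0,0,0,0,0],[0,0,0,0,0,0],[0,0,0,0,0,0],[0,0,0,0,0,0],[0,0,0,0,0,0],[0,0,0,0,0,0],[0,0,0,0,0,0],[0,0,0,0,0,0]]' -1
```

```text
time_s: 30.33
position: [0.4526, 0.0847, 0.0589]
tcp_rot: [[0.893, 0.45, -0.003], [0.45, -0.893, 0.0], [-0.003, -0.001, -1.0]]
force: [-0.2, -0.4, -0.3]
opening: 0.596
grasp_force: 0.0
time_s: 31.0
position: [0.4524, 0.0854, 0.0616]
tcp_rot: [[0.893, 0.451, 0.001], [0.451, -0.893, 0.0], [0.001, 0.0, -1.0]]
force: [-0.5, 1.8, 5.9]
opening: 0.224
grasp_force: 30.0
```

```bash
python3 -m handwheel '[[0,0,0.01,0,0,0],[0,0,0.03,0,0,0],[0,0,0.06,0,0,0],[0,0,0.09,0,0,0],[0,0,0.12,0,0,0],[0,0,0.145,0,0,0],[0,0,0.168,0,0,0],[0,0,0.18,0,0,0]]'; python3 -m handwheel '[[0.01,-0.01,0,0,0,0],[0.03,-0.029,0,0,0,0],[0.052,-0.051,0,0,0,0],[0.074,-0.072,0,0,0,0],[0.096,-0.094,0,0,0,0],[0.118,-0.115,0,0,0,0],[0.14,-0.136,0,0,0,0],[0.16,-0.156,0,0,0,0]]';  python3 -m handwheel '[[0.022,-0.021,0,0,0,0],[0.042,-0.041,0,0,0,0],[0.0535,-0.052,0,0,0,0],[0.0535,-0.052,-0.01,0,0,0],[0.0535,-0.052,-0.03,0,0,0],[0.0535,-0.052,-0.06,0,0,0],[0.0535,-0.052,-0.09,0,0,0],[0.0535,-0.052,-0.11,0,0,0]]';python3 -m handwheel '[[0,0,-0.015,0,0,0],[0,0,-0.03,0,0,0],[0,0,-0.04,0,0,0],[0,0,-0.049,0,0,0],[0,0,-0.055,0,0,0],[0,0,-0.058,0,0,0],[0,0,-0.059,0,0,0],[0,0,-0.059,0,0,0]]'
```

```text
time_s: 31.67
position: [0.453, 0.0853, 0.2436]
tcp_rot: [[0.892, 0.451, 0.004], [0.451, -0.892, -0.0], [0.003, 0.002, -1.0]]
force: [-0.1, -0.3, -0.7]
opening: 0.218
grasp_force: 30.0
time_s: 32.33
position: [0.6131, -0.073, 0.2388]
tcp_rot: [[0.893, 0.45, -0.002], [0.45, -0.893, 0.0], [-0.002, -0.001, -1.0]]
force: [-0.1, 0.4, -1.2]
opening: 0.221
grasp_force: 30.0
time_s: 33.0
position: [0.6623, -0.1216, 0.1258]
tcp_rot: [[0.892, 0.451, -0.008], [0.451, -0.892, 0.003], [-0.006, -0.006, -1.0]]
force: [-0.4, 0.1, -1.6]
opening: 0.218
grasp_force: 30.0
time_s: 33.67
position: [0.666, -0.1228, 0.0724]
tcp_rot: [[0.893, 0.451, 0.001], [0.451, -0.893, -0.0], [0.001, 0.001, -1.0]]
force: [-0.5, 0.0, -0.7]
opening: 0.222
grasp_force: 30.0
```

```bash
python3 -m handwheel '[[0,0,-0.0005,0,0,0],[0,0,-0.001,0,0,0],[0,0,-0.0015,0,0,0],[0,0,-0.002,0,0,0],[0,0,-0.0025,0,0,0],[0,0,-0.003,0,0,0],[0,0,-0.003,0,0,0],[0,0,-0.003,0,0,0]]'; python3 -m handwheel '[[0,0,0,0,0,0],[0,0,0,0,0,0],[0,0,0,0,0,0],[0,0,0,0,0,0],[0,0,0,0,0,0],[0,0,0,0,0,0],[0,0,0,0,0,0],[0,0,0,0,0,0]]' 0.2;  python3 -m handwheel '[[0,0,0.02,0,0,0],[0,0,0.05,0,0,0],[0,0,0.08,0,0,0],[0,0,0.11,0,0,0],[0,0,0.14,0,0,0],[0,0,0.17,0,0,0],[0,0,0.18,0,0,0],[0,0,0.18,0,0,0]]'; python3 -m handwheel '[[-0.03,-0.02,0,0,0,0],[-0.06,-0.04,0,0,0,0],[-0.09,-0.06,0,0,0,0],[-0.12,-0.08,0,0,0,0],[-0.15,-0.1,0,0,0,0],[-0.18,-0.12,0,0,0,0],[-0.2,-0.13,0,0,0,0],[-0.2,-0.13,0,0,0,0]]'
python3 - <<'E'
from h import *
for c in('scene','top'):
    im,_=cams.capture(c);cv2.imwrite(f'pics/{c}1.png',im)
    b=(200,190,280,170) if c=='scene' else (200,140,250,110)
    x,y,w,h=b;cv2.imwrite(f'pics/{c}1c.png',cv2.resize(im[y:y+h,x:x+w],None,fx=2.8,fy=2.8,interpolation=cv2.INTER_CUBIC))
    # expected spigot-end and pixel
    for n,X in dict(s=(.6658,-.1225,.072),m=(.6517,-.0234,.079),l=(.6368,.0755,.086),xl=(.6222,.175,.093)).items():
        p=P(c)@np.r_[X,1];p=p[:2]/p[2];r=blob(im,*p,7,'dark');print(c,n,p.round(1),r,((p-[x,y])*2.8).round())
E
```

```text
time_s: 34.33
position: [0.6659, -0.1227, 0.0697]
tcp_rot: [[0.893, 0.451, 0.0], [0.451, -0.893, -0.0], [0.0, 0.0, -1.0]]
force: [-0.2, 0.0, 4.9]
opening: 0.219
grasp_force: 30.0
time_s: 35.0
position: [0.6657, -0.1227, 0.069]
tcp_rot: [[0.893, 0.451, -0.0], [0.451, -0.893, -0.0], [-0.0, -0.0, -1.0]]
force: [-0.5, 0.0, -0.3]
opening: 0.594
grasp_force: 0.0
time_s: 35.67
position: [0.6676, -0.1233, 0.253]
tcp_rot: [[0.892, 0.451, 0.007], [0.451, -0.892, -0.003], [0.005, 0.006, -1.0]]
force: [-0.1, 0.0, -0.1]
opening: 0.598
grasp_force: 0.0
time_s: 36.33
position: [0.4609, -0.2532, 0.2467]
tcp_rot: [[0.894, 0.447, -0.006], [0.447, -0.894, 0.004], [-0.004, -0.006, -1.0]]
force: [-0.4, 0.4, -0.8]
opening: 0.603
grasp_force: 0.0
scene s [264.9 288.8] (array([264.125, 288.75 ]), 24) [182. 277.]
scene m [322.8 267.1] (array([322.16666667, 266.94444444]), 18) [344. 216.]
scene l [375.8 246.8] (array([375. , 246.4]), 15) [492. 159.]
scene xl [425.  228.2] (array([425.72727273, 228.45454545]), 11) [630. 107.]
top s [395.  178.4] (array([395.32142857, 178.        ]), 28) [546. 107.]
top m [348.5 183. ] (array([348.5       , 182.66666667]), 30) [416. 120.]
top l [301.4 188. ] (array([301.60714286, 187.82142857]), 28) [284. 135.]
top xl [253.4 193. ] (array([252.84375, 191.625  ]), 32) [150. 148.]
```

View pics/scene1c.png

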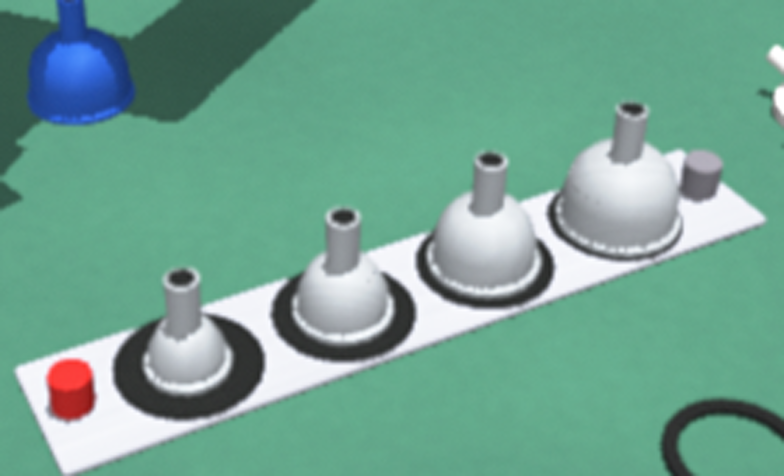

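View pics/top1c.png

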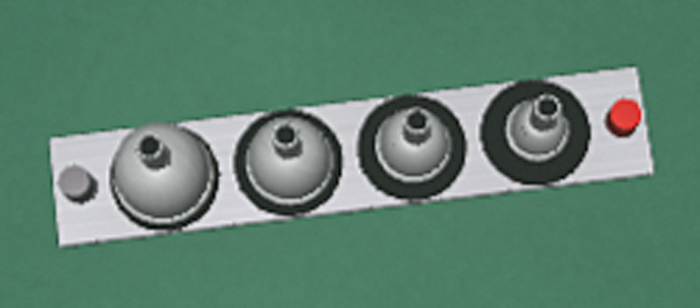

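All four stand upright and centred. Spigot ends are within about 1.5 px of prediction, rising from the red stud (71,389) to the grey (700,175). I hand in.

```bash
python3 -c "
from rig import bot
print(bot.hand_in())"
```

```text
the job is handed in; nothing more can be done
None
```

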